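# Turn a dish lid over on the turning ramp to dry plug side up

### The arm

A 6-joint arm with a two-finger parallel gripper is mounted at the origin on the work surface. World frame = base frame: x ahead of the robot, y to its left, z up, the work surface at z = 0. Lengths are in m, angles in rad, forces in N, time in s.
With the tool pointing down it reaches from about 0.425 to 1.125 m from the base axis. Payload 14.9 kg.
Tool frame: the origin (TCP) lies between the finger pads; the fingertips stand 11 mm ahead of it and the grasp point (between the pads) lies 8 mm behind it; z points along the fingers, y is the line along which they close (so a half turn about z gives the same grasp; the last joint's range is limited). The gripper opens to 91 mm and grips with 3 to 60 N. Pads are 32 mm wide; open, the fingers measure 118 mm over their backs; the gripper's body (76 mm by 178 mm) begins 60 mm behind the grasp point.
Start: joints at [1.082, 0.379, 1.734, -0, 1.028, -0.033], TCP at [0.308, 0.629, 0.225] pointing down, gripper open.
Joint ranges: [-2.77, 2.77], [-0.74, 2.19], [0, 2.66], [-1.06, 4.2], [0.31, 2.87], [-3.08, 3.08]. Speed limits (rad/s): [1.89, 1.89, 2.39, 3.14, 3.14, 3.14].

### API

Orientations are given as a unit quaternion [x, y, z, w].
In Python, from workcell import ctrl gives the robot as it stands.
- The arm moves only by the shell command python3 -m crank 'ROWS' [FORCE]. ROWS is JSON, a list of rows, each an object with "offset": the shift along the tool's x, y, z in mm, a list of three; "delta_rot": the turn, a rotation vector about the tool's x, y, z in degrees, a list of three; "jaw": the finger opening in mm, from 0 to 91.2. A call has 1 to 20 rows; each row shifts and turns the commanded pose from where the row before left it, along the tool's axes as they then stand; what a row does not reach is not made up. A row lasts 1/8 s, in which the tool goes at most 62.5 mm and 10.7 degrees, less where a joint would pass 70% of its speed; a pose out of reach is approached as far as the arm can. A call with a gripper value outside its range is refused whole. The fingers move at their own pace and stop on an object; FORCE is the grip in N (left out, the last holds). Time passes only in rows, so rows that do not move let the fingers close. It gives the time, the measured TCP pose, the force, the opening and the grip force at its end, in the units of the state.
- ctrl.observe(): the state, without advancing time (a new reading comes with each control period).
- ctrl.grab_frame(name): name is "scene" or "top"; returns (picture, depth): 480x640x3 uint8, red, green, blue; 480x640 float32, m along the optical axis (not along the pixel's ray), 0 where there is no reading.
- ctrl.get_calibration(name): a dict with "K" (3x3 intrinsics, pixels), "position" and "rotation" of the camera in the world. Camera axes: x right, y up, looking along -z (the intrinsics and any distortion apply to the point x, -y, -z); pixel columns grow to the right and rows downward; lengths in m; the calibration is good to about 2 mm. A picture is of the moment at which its call begins. get_calibration takes no time and is no camera call.
- ctrl.sign_off(): hands the job in; it is judged then, once.
The state is a dict: "time": time; "q": joint angles; "joint_vel": joint speeds; "joint_efforts": joint torques, N m; "ee_pos": TCP position; "tool_rot": TCP orientation; "wrist_force": force on the tool from outside, world axes, zero at the start; "wrist_torque": the same for the moment, N m; "gripper_width": opening from 0.0 (shut) to 1.0 (fully open); "gripper_force": force on a finger pad.
Only numpy, scipy, OpenCV 4.12 (cv2) and the standard library are available. Lean on these libraries where they do the work, as an engineer would, in place of code of your own. Each camera call takes 0.05 s, during which the arm holds its last target. There are 200 camera calls.

### The job

Take the rectangular lid off the sample dish, stand it on one short end in the notch at the head of the turning ramp so that its plug side leans back on the rest, and let go of it. Then tip it over forward so that it falls onto its flat face and slides down the ramp, and leave it lying plug side up against the stop at the ramp's foot. Leave the dish and everything else on the counter where it stands.

Things in the scene. Friction and masses are not known exactly. Their poses are not given: they have to be found in the camera images.
- lid_plate (a point): Centre of the plate of the loose steel dish lid (about 0.12 kg). Plate 80 (x) by 64 (y) by 8 mm (z); this point is half-way through it. Flat on its +z side; on the -z side a centred plug 56 by 40 by 6 mm, its face 10 mm from this point. At the start it lies flat face up on the dish. Grip it across the 64 mm: those sides overhang the dish by 5 mm each. Half a turn about z changes nothing.
- lid: The same lid as a whole: origin at the centre of the plug's face, axes as for lid_plate.
- dish_center (a point): Centre, half-way up, of the open rectangular steel sample dish (70 by 54 by 40 mm tall, walls 3 mm, 0.6 kg, loose). The lid's plate rests on its rim, 40 mm above the counter, the plug inside its mouth with 4 mm of play all round. It stays where it is.
- ramp: Aluminium turning ramp, 96 mm wide, screwed down. Origin on the counter straight below its upper edge (head), mid-width. Local z up, local +x points uphill; the ramp descends toward -x at 30 degrees, 140 mm long, from z 105 mm at the head (x 0). Sliding face polished, friction about 0.25: the lid slides down it by itself. Behind the head lie a notch and a leaning rest.
- ramp_head (a point): Mid-point of the ramp's upper edge (ramp local x 0, z 105 mm), which is also the notch's front lip.
- notch (a point): Middle of the notch floor: ramp local x 8.5, y 0, z 97 mm. The notch is a level trough 17 mm wide (local x 0 to 17) over the ramp's whole width, 8 mm below the front lip, which is the ramp's upper edge; the rest rises at its back.
- rest_top (a point): Middle of the rest's top edge: ramp local x 36, z 143 mm. The rest is a plate 36 mm wide (y -18 to 18), 5 mm thick, rising from the notch floor at x 17 and leaning back, 68 degrees from level. The lid stood in the notch with its plug on it leans alike and stays; its upper end is near x 38, z 172 mm, free from behind. Pushed past upright it topples forward. Nothing stands behind or beside the rest.
- ramp_foot (a point): Mid-point of the sliding face's lower edge: ramp local x -121, z 35 mm. A stop square to the face stands 18 mm above it here. Side rails 10 mm high run along the lower 75 mm of the slope, inner faces at y -42 and 42 mm.
- ramp_seat (a point): Where the lid's plate centre (lid_plate) is when the lid lies flat face down on the ramp, its short end against the foot stop: ramp local x -88.6, y 0, z 58.5 mm. It may be up to 10 mm to either side.
- cup: Bronze sample cup, 62 mm across the mouth, 52 mm tall, loose; origin under its centre. Bystander.
- cylinder: Clear polycarbonate grain cylinder, 72 mm across, 160 mm tall, loose; origin under its centre. Bystander.
- stopwatch: Black plastic stopwatch, 56 mm across, 13 mm thick, loose, lying flat; origin under its centre. Bystander.
- scoop: Zinc-plated hand scoop, 85 by 56 by 34 mm with a 95 mm handle toward its local -x, loose; origin under the scoop's middle. Bystander.
- round_lid: Round steel lid, 76 mm across with a knob, 20 mm tall, loose; origin under its centre. Bystander.
- sieve_brush: Wooden-handled brush, 170 mm long, lying flat, loose; origin under its middle part, its length along local x. Bystander.
- weight: Brass check weight, 38 mm across, 50 mm tall, loose; origin under its centre. Bystander.
Not all that is in view belongs to the job. What is shaped like the ramp but brown or yellow is not meant.

How it is judged:
On the way:
1. the lid stands on a short end in the notch, leaning back on the rest, let go (angle between lid's own z axis and vertical between 0.95 and 1.5 rad and x of lid_plate in the frame of ramp between 0.006 and 0.036 m and y of lid_plate in the frame of ramp between -0.02 and 0.02 m and z of lid_plate in the frame of ramp between 0.125 and 0.146 m and contact force between the fingers and lid below 0.2 N and linear speed of lid below 0.05 m/s), for 0.2 s.
At the end, for the whole second after the job is handed in: The lid lies at rest on the ramp, plug side up and flat on the sliding face (within about 8 degrees), its lower short end against the foot stop (centre within 8 mm of the seat along the ramp and in height, 14 mm sideways, square within 0.15 rad), touched by nothing but the ramp (angle between lid's own z axis and vertical between 2.48 and 2.75 rad and x of lid_plate in the frame of ramp_seat between -0.008 and 0.008 m and y of lid_plate in the frame of ramp_seat between -0.014 and 0.014 m and z of lid_plate in the frame of ramp_seat between -0.008 and 0.008 m and angle between the y axis of lid and the y axis of ramp, either way round below 0.15 rad and linear speed of lid below 0.01 m/s and angular speed of lid below 0.1 rad/s and contact force between the fingers and lid below 0.05 N).
It fails at once if the dish was shifted by more than 25 mm (distance of dish_center from where it was at the start of the episode above 0.025 m).
It fails at once if another thing on the counter was shifted by more than 25 mm (distance of any of cup, cylinder, stopwatch, scoop, round_lid, sieve_brush, weight from where it was at the start of the episode above 0.025 m).
It also fails if it takes over 50 s, if anything falls off the work surface, if the arm or the gripper's body presses on something with over 40 N, if the wrist force passes 120 N, or if a joint passes its speed limit or range.

## Working session

There is one attempt and no reset: what is moved stays moved. The work goes in short steps, Python scripts to look and compute and a shell command to move; the robot and the scene stay as the last step left them, time stands still between calls to the robot, and variables do not carry over. Pictures are saved under pics/ and viewed, at most 10 in all, crops included, and the job is handed in when it is done.

```bash
mkdir -p pics; cat > h.py <<'E'
import numpy as np, cv2
from workcell import ctrl
from scipy.spatial.transform import Rotation as R
def cloud(n):
    im,d=ctrl.grab_frame(n); c=ctrl.get_calibration(n); K=np.array(c["K"]); 
    rot=np.array(c["rotation"]); M=rot if rot.shape==(3,3) else R.from_quat(rot).as_matrix()
    v,u=np.mgrid[:480,:640]
    P=np.stack([(u-K[0,2])/K[0,0]*d,-(v-K[1,2])/K[1,1]*d,-d],-1)
    W=P@M.T+np.array(c["position"]); W[d==0]=np.nan
    return im,d,W
def save(n,im): cv2.imwrite("pics/"+n,im[...,::-1])
E
python3 - <<'E'
from h import *
for n in("scene","top"):
    im,d,W=cloud(n); save(n+"0.png",im); np.savez(n+"0.npz",im=im,d=d,W=W); c=ctrl.get_calibration(n);print(c)
print(ctrl.observe())
E
```

```text
{'K': array([[576.35965508,   0.        , 325.76130387],
       [  0.        , 576.35965508, 243.85880762],
       [  0.        ,   0.        ,   1.        ]]), 'position': array([1.08192538, 0.54649392, 1.07125185]), 'rotation': array([0.12890664, 0.31679296, 0.86737219, 0.3615118 ])}
{'K': array([[611.26096149,   0.        , 323.75724148],
       [  0.        , 611.26096149, 232.24425123],
       [  0.        ,   0.        ,   1.        ]]), 'position': array([ 0.25356728, -0.00304711,  1.49011787]), 'rotation': array([ 0.06229802, -0.07309877, -0.69920701,  0.70843848])}
{'time': 0.1, 'q': array([ 1.08169205e+00,  3.79355254e-01,  1.73470299e+00,  9.51535810e-06,
        1.02849366e+00, -3.32888923e-02]), 'joint_vel': array([-0.00049254,  0.00117814, -0.00213832, -0.00148013,  0.00041289,
        0.00017047]), 'joint_efforts': array([-8.68014286e-04, -7.65044618e+01, -4.35298097e+01,  6.51309779e-02,
        3.98321834e-02,  9.80027835e-06]), 'ee_pos': array([0.30797631, 0.62824014, 0.22436405]), 'tool_rot': array([ 2.25942185e-01,  9.74140595e-01, -4.62305782e-04, -1.27792734e-04]), 'wrist_force': array([-0.62732726,  0.97982311, -0.42269338]), 'wrist_torque': array([-0.03800727, -0.00847357, -0.00803842]), 'gripper_force': 0.0, 'gripper_width': 1.001860678754935}
```

View pics/top0.png

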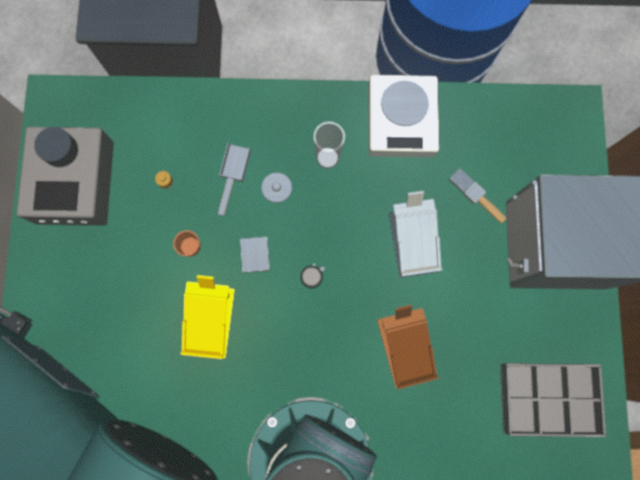

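View pics/scene0.png

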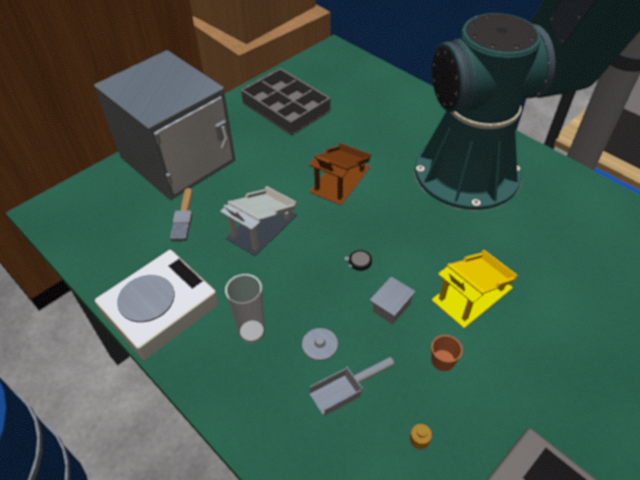

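The top view shows the lid on its dish at (255,254). The aluminium ramp is at (417,235), with its head and rest tab at (415,199) and its foot at (421,273). The scene view shows the same lid at (392,298) and the ramp at (262,215).

```bash
python3 - <<'E'
from h import *
for n,lb,rb in(("top",(225,285,225,285),(380,455,180,290)),("scene",(360,425,270,330),(205,310,180,260))):
    f=np.load(n+"0.npz");W=f["W"];im=f["im"]
    # noise check on the table
    u0,u1,v0,v1=lb; P=W[v0:v1,u0:u1].reshape(-1,3); 
    z=P[:,2]; print(n,"table z",np.nanmedian(z[z<.02]), "lid z",np.nanmedian(z[z>.035]),np.nanstd(z[z>.04]))
    S=P[(z>.038)&(z<.06)]; r=cv2.minAreaRect((S[:,:2]*1000).astype(np.float32)); print("lid rect",r,S.mean(0),len(S))
    # colour-based lid contour
    u0,u1,v0,v1=rb; P=W[v0:v1,u0:u1].reshape(-1,3); C=im[v0:v1,u0:u1].reshape(-1,3).astype(int)
    k=(C.max(1)-C.min(1)<30)&(C.mean(1)>110)&(P[:,2]>.025); S=P[k]
    print("ramp z range",np.percentile(S[:,2],[1,50,99]))
    F=S[(S[:,2]>.045)&(S[:,2]<.098)]
    for it in range(6):
        A=np.c_[F[:,:2],np.ones(len(F))]; x=np.linalg.lstsq(A,F[:,2],rcond=None)[0]; e=F[:,2]-A@x; F=F[abs(e)<max(.004,2*e.std())]
    g=x[:2]; print("plane slope deg",np.degrees(np.arctan(np.hypot(*g))),"uphill yaw deg",np.degrees(np.arctan2(g[1],g[0])),e.std(),len(F),x)
    r=cv2.minAreaRect((S[:,:2]*1000).astype(np.float32)); print("ramp rect",r,cv2.boxPoints(r).round().tolist())
    r=cv2.minAreaRect((F[:,:2]*1000).astype(np.float32)); print("face rect",r,cv2.boxPoints(r).round().tolist())
    T=S[S[:,2]>.128]; print("rest top pts",len(T),T.mean(0) if len(T) else 0)
# enlarged crops
a=np.load("top0.npz")["im"];b=np.load("scene0.npz")["im"]
z=lambda i:cv2.resize(i,(400,400),interpolation=cv2.INTER_CUBIC)
save("crop.png",np.hstack([z(a[180:290,365:475]),z(b[170:270,205:305])]))
E
```

```text
top table z 0.0009468956986813382 lid z 0.048797199567473304 0.0031049279610526497
lid rect ((478.06573486328125, 141.8045654296875), (81.67265319824219, 64.26949310302734), 6.031349182128906) [0.47733418 0.1415612  0.04880825] 906
ramp z range [0.03465161 0.0772345  0.14055407]
plane slope deg 23.435820947999815 uphill yaw deg 9.475714116667778 0.004688312246113287 1874 [ 0.42756647  0.07136379 -0.13020675]
ramp rect ((526.0259399414062, -242.69171142578125), (177.63255310058594, 98.71981048583984), 9.655284881591797) [[430.0, -209.0], [447.0, -306.0], [622.0, -276.0], [605.0, -179.0]]
face rect ((516.471923828125, -244.4100341796875), (156.4376678466797, 97.59048461914062), 9.209620475769043) [[431.0, -209.0], [447.0, -305.0], [601.0, -280.0], [586.0, -184.0]]
rest top pts 94 [ 0.60601284 -0.22916243  0.13779665]
scene table z 5.272789427301916e-06 lid z 0.04765844502098504 0.0021451158992527595
lid rect ((478.4939270019531, 139.61672973632812), (82.98116302490234, 65.6977767944336), 6.05545711517334) [0.48065107 0.14107871 0.04752378] 970
ramp z range [0.03436331 0.08040642 0.14218299]
plane slope deg 20.287792844064352 uphill yaw deg 10.674011227254146 0.0048195207272605295 998 [ 0.36327263  0.06847043 -0.09727984]
ramp rect ((524.736083984375, -245.022705078125), (177.95458984375, 102.65319061279297), 8.064521789550781) [[429.0, -207.0], [444.0, -308.0], [620.0, -283.0], [606.0, -182.0]]
face rect ((519.655029296875, -246.2783660888672), (165.9862518310547, 100.39835357666016), 9.388908386230469) [[430.0, -210.0], [446.0, -309.0], [610.0, -282.0], [593.0, -183.0]]
rest top pts 47 [ 0.60914709 -0.23086124  0.13994392]
```

View pics/crop.png

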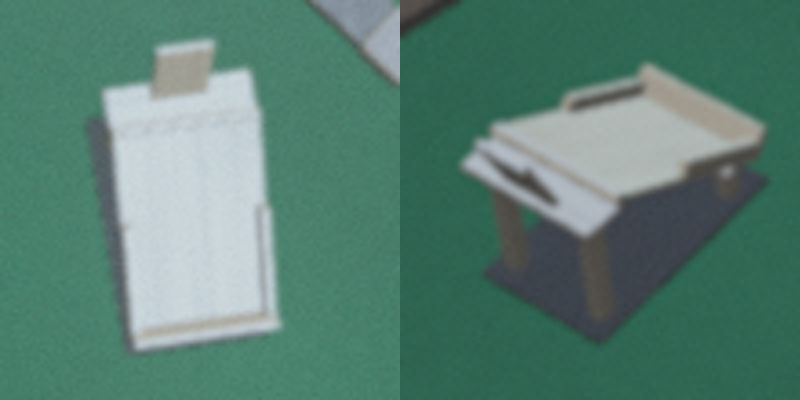

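The crop shows the ramp's rest tab at the top (far side) and the foot stop at the bottom (robot side), so uphill points away from the robot. My estimates:
- **Lid:** (0.478, 0.141), yaw 6°
- **Ramp origin:** about (0.573, -0.236), yaw about 9.5°

I'll grip the lid with the tool tilted 35° toward the robot, so the tool ends near 33° outward once the lid stands.

```bash
python3 -m crank '[{"offset":[0,0,0],"delta_rot":[0,0,10.5],"jaw":91},{"offset":[0,0,0],"delta_rot":[0,0,10.5],"jaw":91},{"offset":[0,0,0],"delta_rot":[0,0,10.5],"jaw":91},{"offset":[0,0,0],"delta_rot":[0,0,10.5],"jaw":91},{"offset":[0,0,0],"delta_rot":[0,0,10.5],"jaw":91},{"offset":[0,0,0],"delta_rot":[0,0,10.5],"jaw":91},{"offset":[0,0,0],"delta_rot":[0,0,10.5],"jaw":91},{"offset":[0,0,0],"delta_rot":[0,0,10.5],"jaw":91},{"offset":[0,0,0],"delta_rot":[0,0,10.5],"jaw":91},{"offset":[0,0,0],"delta_rot":[0,0,10.5],"jaw":91},{"offset":[0,0,0],"delta_rot":[0,0,10.5],"jaw":91},{"offset":[0,0,0],"delta_rot":[0,0,10.5],"jaw":91},{"offset":[0,0,0],"delta_rot":[0,0,10.5],"jaw":91},{"offset":[0,0,0],"delta_rot":[0,0,10.5],"jaw":91}]'
cat >> h.py <<'E'
LID=np.array([.478,.141,.044]); LY=np.radians(6.0); RO=np.array([.573,-.236,0]); RY=np.radians(9.5)
def frame(yaw,tilt):
    "tool x along yaw, z down, then tipped by tilt deg about tool y (+: points along +x)"
    return R.from_euler('z',yaw)*R.from_euler('x',np.pi)*R.from_euler('y',tilt,degrees=True)
def togo(grasp,Rt,back=.008):
    s=ctrl.observe(); Rc=R.from_quat(s["tool_rot"]); T=np.array(grasp)+back*Rt.as_matrix()[:,2]
    print("t",round(s["time"],2),"pos",s["ee_pos"].round(4),"goal",T.round(4))
    d=T-s["ee_pos"]
    print("mm in current axes",(Rc.inv().apply(d)*1e3).round(1),"in goal axes",(Rt.inv().apply(d)*1e3).round(1),"turn deg",np.degrees((Rc.inv()*Rt).as_rotvec()).round(1),"q",s["q"].round(2),"F",s["wrist_force"].round(1),"w",s["gripper_width"],s["gripper_force"])
def ramp(x,y,z): return RO+R.from_euler('z',RY).apply([x,y,z])
E
python3 -c "
from h import *
togo(LID+[0,0,.1],frame(LY,-35))"
```

```text
time: 1.85
ee_pos: [0.308, 0.6283, 0.2245]
tool_rot: [0.998, 0.057, -0.0, 0.0]
wrist_force: [0.1, 0.1, 0.2]
gripper_width: 0.997
gripper_force: 0.0
t 1.85 pos [0.308  0.6283 0.2245] goal [0.4734 0.1405 0.1374]
mm in current axes [108.8 503.4  87.3] in goal axes [142.9 502.4   6.2] turn deg [  0.2 -35.    0.5] q [1.08 0.38 1.73 0.   1.03 2.54] F [0.1 0.1 0.2] w 0.9969043175733078 0.0
```

```bash
python3 -m crank '[{"offset":[11,50,0],"delta_rot":[0,0,0],"jaw":91},{"offset":[11,50,0],"delta_rot":[0,0,0],"jaw":91},{"offset":[11,50,0],"delta_rot":[0,0,0],"jaw":91},{"offset":[11,50,0],"delta_rot":[0,0,0],"jaw":91},{"offset":[11,50,0],"delta_rot":[0,0,0],"jaw":91},{"offset":[11,50,0],"delta_rot":[0,0,0],"jaw":91},{"offset":[11,50,0],"delta_rot":[0,0,0],"jaw":91},{"offset":[11,50,0],"delta_rot":[0,0,0],"jaw":91},{"offset":[11,50,0],"delta_rot":[0,0,0],"jaw":91},{"offset":[10,53,0],"delta_rot":[0,0,0],"jaw":91},{"offset":[0,0,0],"delta_rot":[0,-8.75,0],"jaw":91},{"offset":[0,0,0],"delta_rot":[0,-8.75,0],"jaw":91},{"offset":[0,0,0],"delta_rot":[0,-8.75,0],"jaw":91},{"offset":[0,0,0],"delta_rot":[0,-8.75,0],"jaw":91},{"offset":[0,0,0],"delta_rot":[0,0,0],"jaw":91}]'
python3 -c "
from h import *
togo(LID,frame(LY,-35))
im,d,W=cloud('scene'); P=W[270:330,360:425].reshape(-1,3); S=P[(P[:,2]>.038)&(P[:,2]<.06)]; print(len(S),cv2.minAreaRect((S[:,:2]*1000).astype(np.float32)))
save('a.png',im[150:450,200:600])"
```

```text
time: 3.72
ee_pos: [0.4771, 0.1422, 0.2235]
tool_rot: [0.952, 0.057, -0.301, 0.018]
wrist_force: [-0.1, 0.1, 0.1]
gripper_width: 0.999
gripper_force: 0.0
t 3.73 pos [0.4771 0.1422 0.2235] goal [0.4734 0.1405 0.0374]
mm in current axes [103.9   1.2 154.3] in goal axes [103.6   1.3 154.5] turn deg [0.5 0.1 0.7] q [0.21 0.35 1.87 0.05 1.53 1.65] F [-0.1  0.1  0.1] w 0.9986064836704781 0.0
973 ((477.6187438964844, 139.24032592773438), (84.91168975830078, 66.07274627685547), 6.414877891540527)
```

View pics/a.png

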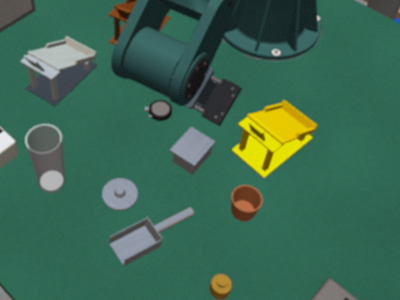

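The view shows the gripper over the lid, which projects at about (192,150) in the crop, with nothing in the way. I'll go down and grip.

```bash
python3 -m crank '[{"offset":[19,0,28],"delta_rot":[0,0,0.6],"jaw":91},{"offset":[19,0,28],"delta_rot":[0,0,0],"jaw":91},{"offset":[19,0,28],"delta_rot":[0,0,0],"jaw":91},{"offset":[19,1,28],"delta_rot":[0,0,0],"jaw":91},{"offset":[14,0,21],"delta_rot":[0,0,0],"jaw":91},{"offset":[9,0,14],"delta_rot":[0,0,0],"jaw":91},{"offset":[5,0,7],"delta_rot":[0,0,0],"jaw":91},{"offset":[0,0,0],"delta_rot":[0,0,0],"jaw":91},{"offset":[0,0,0],"delta_rot":[0,0,0],"jaw":80},{"offset":[0,0,0],"delta_rot":[0,0,0],"jaw":70},{"offset":[0,0,0],"delta_rot":[0,0,0],"jaw":60},{"offset":[0,0,0],"delta_rot":[0,0,0],"jaw":60},{"offset":[0,0,0],"delta_rot":[0,0,0],"jaw":60},{"offset":[0,0,0],"delta_rot":[0,0,0],"jaw":60}]' 25
python3 -c "
from h import *
togo(LID,frame(LY,-35))"
```

```text
time: 5.52
ee_pos: [0.4739, 0.14, 0.0394]
tool_rot: [0.952, 0.052, -0.3, 0.02]
wrist_force: [0.4, 0.3, 6.3]
gripper_width: 0.702
gripper_force: 25.0
t 5.53 pos [0.4739 0.14   0.0394] goal [0.4734 0.1405 0.0374]
mm in current axes [ 0.8 -0.5  1.9] in goal axes [ 0.8 -0.5  1.9] turn deg [ 0.5 -0.   0.1] q [0.21 0.62 1.9  0.06 1.23 1.64] F [0.4 0.3 6.3] w 0.7018255895718434 24.970549643039703
```

```bash
python3 -m crank '[{"offset":[-3,0,-4],"delta_rot":[0,0,0],"jaw":60},{"offset":[-5,0,-8],"delta_rot":[0,0,0],"jaw":60},{"offset":[-8,0,-12],"delta_rot":[0,0,0],"jaw":60},{"offset":[-20,0,-30],"delta_rot":[0,0,0],"jaw":60},{"offset":[-20,0,-30],"delta_rot":[0,0,0],"jaw":60},{"offset":[-20,0,-30],"delta_rot":[0,0,0],"jaw":60},{"offset":[-20,0,-30],"delta_rot":[0,0,0],"jaw":60},{"offset":[-16,0,-24],"delta_rot":[0,0,0],"jaw":60},{"offset":[0,0,0],"delta_rot":[0,0,0],"jaw":60}]'
python3 -c "
from h import *
for n in('scene','top'):
    im,d,W=cloud(n); save('b%s.png'%n,im); np.savez(n+'1.npz',im=im,W=W)
b=ramp(.0218,0,.1356)
togo(b+[0,0,.08],frame(RY,33))
Rt=frame(RY,33); print(Rt.as_matrix())
print('horizontal step in current axes', (R.from_quat(ctrl.observe()['tool_rot']).inv().apply((b+.008*Rt.as_matrix()[:,2]-ctrl.observe()['ee_pos'])*[1,1,0])*1e3).round(1))"
```

```text
time: 6.65
ee_pos: [0.4791, 0.1419, 0.2434]
tool_rot: [0.953, 0.052, -0.298, 0.019]
wrist_force: [0.0, -0.5, -1.7]
gripper_width: 0.698
gripper_force: 25.0
t 6.75 pos [0.4779 0.1416 0.2408] goal [ 0.5988 -0.2317  0.2089]
mm in current axes [ 84.  384.2 -17. ] in goal axes [ 31.  388.1  58.2] turn deg [ 0.3 68.  -3.3] q [0.21 0.33 1.87 0.05 1.55 1.66] F [-0.1 -0.6 -1.2] w 0.6972741861800512 24.97144103050232
[[ 8.27168706e-01  1.65047606e-01  5.37169638e-01]
 [ 1.38420569e-01 -9.86285602e-01  8.98913688e-02]
 [ 5.44639035e-01  1.11022302e-16 -8.38670568e-01]]
horizontal step in current axes [ 65.7 384.4 -43.2]
```

View pics/bscene.png

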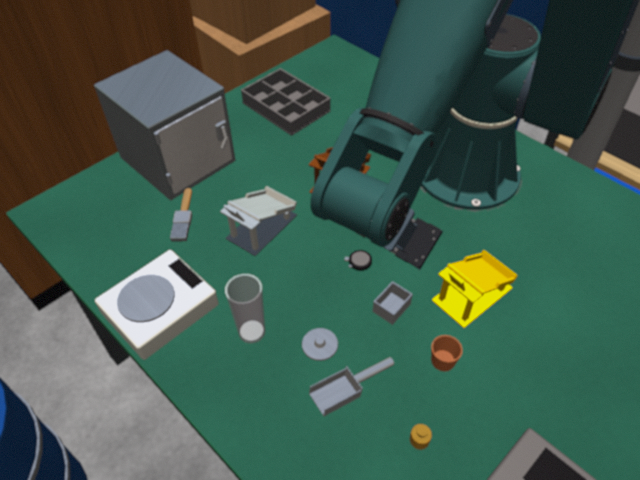

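The dish is open at (393,302) and hasn't moved, and the lid is in the gripper. Next I'll move over to the ramp and turn the lid upright.

```bash
python3 -m crank '[{"offset":[7.3,42.7,-4.8],"delta_rot":[0,0,0],"jaw":60},{"offset":[7.3,42.7,-4.8],"delta_rot":[0,0,0],"jaw":60},{"offset":[7.3,42.7,-4.8],"delta_rot":[0,0,0],"jaw":60},{"offset":[7.3,42.7,-4.8],"delta_rot":[0,0,0],"jaw":60},{"offset":[7.3,42.7,-4.8],"delta_rot":[0,0,0],"jaw":60},{"offset":[7.3,42.7,-4.8],"delta_rot":[0,0,0],"jaw":60},{"offset":[7.3,42.7,-4.8],"delta_rot":[0,0,0],"jaw":60},{"offset":[7.3,42.7,-4.8],"delta_rot":[0,0,0],"jaw":60},{"offset":[7.3,42.7,-4.8],"delta_rot":[0,0,0],"jaw":60},{"offset":[0,0,0],"delta_rot":[0,8.5,-0.4],"jaw":60},{"offset":[0,0,0],"delta_rot":[0,8.5,-0.4],"jaw":60},{"offset":[0,0,0],"delta_rot":[0,8.5,-0.4],"jaw":60},{"offset":[0,0,0],"delta_rot":[0,8.5,-0.4],"jaw":60},{"offset":[0,0,0],"delta_rot":[0,8.5,-0.4],"jaw":60},{"offset":[0,0,0],"delta_rot":[0,8.5,-0.4],"jaw":60},{"offset":[0,0,0],"delta_rot":[0,8.5,-0.4],"jaw":60},{"offset":[0,0,0],"delta_rot":[0,8.5,-0.4],"jaw":60},{"offset":[0,0,0],"delta_rot":[0,0,0],"jaw":60}]'
python3 -c "
from h import *
b=ramp(.0218,0,.1356)
togo(b+[0,0,.06],frame(RY,33))
for n in('scene','top'):
    im,d,W=cloud(n); np.savez(n+'2.npz',im=im,W=W); save('c%s.png'%n,cv2.resize(im[110:270,180:380] if n=='scene' else im[150:310,340:540],(800,600)))
# ramp refinement from empty frames: side edges, head region, by slices along the ramp
for n,rb in(('top',(380,455,180,290)),('scene',(205,310,180,260))):
    f=np.load(n+'0.npz');u0,u1,v0,v1=rb; P=f['W'][v0:v1,u0:u1].reshape(-1,3);C=f['im'][v0:v1,u0:u1].reshape(-1,3).astype(int)
    S=P[(C.max(1)-C.min(1)<30)&(C.mean(1)>110)&(P[:,2]>.025)]
    L=R.from_euler('z',-RY).apply(S-RO)*1e3
    for a in range(-135,45,10):
        s=L[(L[:,0]>=a)&(L[:,0]<a+10)]
        if len(s)>8: print(n,a+5,len(s),'y',np.percentile(s[:,1],[2,98]).round(0),'z',np.percentile(s[:,2],[10,50,90]).round(0),'exp',round(105+(a+5)*.577))
"
```

```text
time: 9.0
ee_pos: [0.597, -0.2307, 0.2385]
tool_rot: [0.957, 0.079, 0.278, -0.022]
wrist_force: [0.6, -0.6, -2.5]
gripper_width: 0.701
gripper_force: 25.0
t 9.0 pos [ 0.597  -0.2307  0.2385] goal [ 0.5988 -0.2317  0.1889]
mm in current axes [-25.2   1.2  42.7] in goal axes [-25.6   1.2  42.5] turn deg [ 0.1  0.6 -0.1] q [-0.55  0.14  2.1   0.71  0.57  0.32] F [ 0.6 -0.6 -2.5] w 0.701248227408302 24.97111737728119
top -130 165 y [-45.  49.] z [42. 48. 53.] exp 30
top -120 167 y [-45.  49.] z [34. 38. 46.] exp 36
top -110 182 y [-45.  49.] z [37. 43. 51.] exp 42
top -100 185 y [-44.  49.] z [44. 49. 58.] exp 47
top -90 185 y [-46.  48.] z [50. 55. 64.] exp 53
top -80 183 y [-45.  49.] z [56. 61. 68.] exp 59
top -70 186 y [-45.  48.] z [62. 67. 75.] exp 65
top -60 178 y [-45.  48.] z [67. 71. 77.] exp 70
top -50 192 y [-45.  47.] z [72. 77. 82.] exp 76
top -40 187 y [-45.  47.] z [78. 83. 87.] exp 82
top -30 187 y [-45.  47.] z [83. 88. 93.] exp 88
top -20 188 y [-45.  48.] z [89. 94. 99.] exp 93
top -10 200 y [-45.  47.] z [ 95. 100. 106.] exp 99
top 0 148 y [-45.  48.] z [ 98. 103. 10
[... 442 characters left out ...]
7.  46.] z [51. 55. 63.] exp 53
scene -80 64 y [-48.  45.] z [57. 60. 70.] exp 59
scene -70 74 y [-48.  47.] z [63. 66. 76.] exp 65
scene -60 95 y [-49.  46.] z [69. 72. 78.] exp 70
scene -50 74 y [-45.  47.] z [75. 77. 80.] exp 76
scene -40 79 y [-47.  45.] z [80. 83. 85.] exp 82
scene -30 78 y [-48.  46.] z [86. 88. 91.] exp 88
scene -20 83 y [-47.  45.] z [91. 94. 97.] exp 93
scene -10 68 y [-48.  47.] z [ 97. 100. 103.] exp 99
scene 0 202 y [-46.  47.] z [ 95. 101. 107.] exp 105
scene 10 71 y [-46.  45.] z [ 95.  97. 100.] exp 111
scene 20 108 y [-49.  45.] z [ 93.  97. 100.] exp 117
scene 30 72 y [-44.  42.] z [ 95.  98. 132.] exp 122
scene 40 36 y [-19.  17.] z [136. 142. 144.] exp 128
```

View pics/cscene.png

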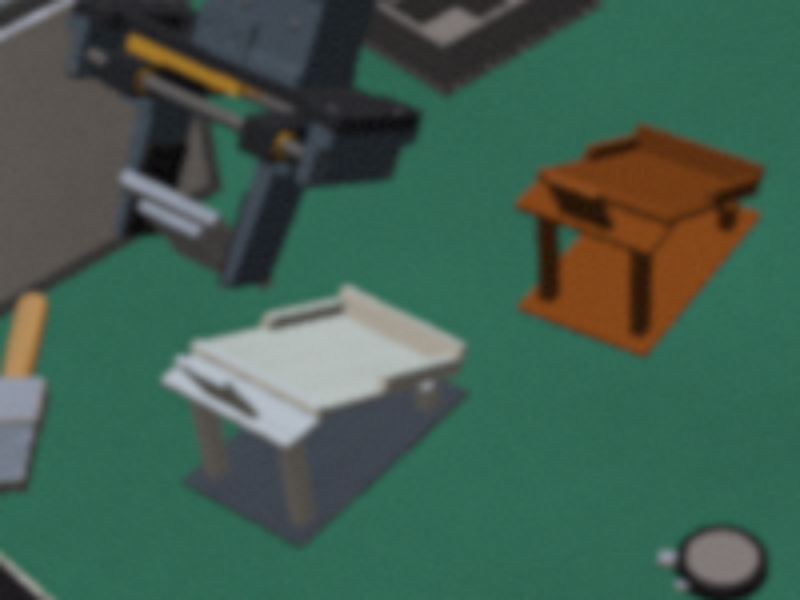

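The crop shows the lid held upright with its plug side away from the robot, its top edge at about (170,195), and the notch below at (240,400). Before lowering I'll check the lid's real tilt in the grip.

```bash
python3 - <<'E'
from h import *
s=ctrl.observe(); Rc=R.from_quat(s["tool_rot"]); g=s["ee_pos"]-.008*Rc.as_matrix()[:,2]
f=np.load('scene2.npz'); P=f['W'].reshape(-1,3)
L=R.from_euler('z',-RY).apply(P-g)*1e3
k=(abs(L[:,1])<30)&(abs(L[:,0])<30)&(abs(L[:,2])<48); L=L[k]; print(len(L))
for a in range(-48,48,8):
    q=L[(L[:,2]>=a)&(L[:,2]<a+8)]
    if len(q)>3: print(a+4,len(q),np.percentile(q[:,0],[10,50,90]).round(1),'y',q[:,1].min().round(),q[:,1].max().round())
E
```

```text
323
-36 4 [-14.   -7.3  -3.5] y -11.0 30.0
-28 12 [-1.4 -0.3  1.2] y -17.0 10.0
-20 13 [2.2 3.  4.6] y -18.0 15.0
-12 21 [5.5 7.  8.4] y -18.0 30.0
-4 20 [ 7.3  9.9 11. ] y -18.0 22.0
4 28 [ 7.1 12.  13.7] y -17.0 28.0
12 30 [ 9.1 15.5 17.8] y -29.0 30.0
20 70 [12.8 16.1 19.2] y -30.0 30.0
28 44 [12.4 16.2 18.1] y -30.0 30.0
36 80 [11.6 15.1 18.7] y -30.0 30.0
```

The lid leans back about 21.6° and sits centred in the grip, as planned. Lowering it to just above the notch floor, 2 mm forward of the rest.

```bash
python3 -m crank '[{"offset":[-10,1.2,16],"delta_rot":[0,0.4,0],"jaw":60},{"offset":[-10,0,16],"delta_rot":[0,0,0],"jaw":60},{"offset":[-10,0,16],"delta_rot":[0,0,0],"jaw":60},{"offset":[-9,0,14],"delta_rot":[0,0,0],"jaw":60},{"offset":[-7,0,11],"delta_rot":[0,0,0],"jaw":60},{"offset":[-5,0,8],"delta_rot":[0,0,0],"jaw":60},{"offset":[-4,0,6],"delta_rot":[0,0,0],"jaw":60},{"offset":[-2,0,3],"delta_rot":[0,0,0],"jaw":60},{"offset":[0,0,0],"delta_rot":[0,0,0],"jaw":60},{"offset":[0,0,0],"delta_rot":[0,0,0],"jaw":60}]'
python3 -c "
from h import *
togo(ramp(.0218,0,.1356),frame(RY,33))
im,d,W=cloud('scene'); save('d.png',cv2.resize(im[150:260,190:340],(800,586),interpolation=cv2.INTER_CUBIC))"
```

```text
time: 10.35
ee_pos: [0.6009, -0.2329, 0.1352]
tool_rot: [0.955, 0.08, 0.283, -0.021]
wrist_force: [-12.0, -2.1, 11.6]
gripper_width: 0.699
gripper_force: 25.0
t 10.35 pos [ 0.6009 -0.2329  0.1352] goal [ 0.5988 -0.2317  0.1289]
mm in current axes [-5.  -1.6  4.3] in goal axes [-5.  -1.5  4.3] turn deg [ 0.2 -0.   0.1] q [-0.55  0.32  2.13  1.02  0.43 -0.03] F [-12.   -2.1  11.6] w 0.6986388455274691 25.00157207250595
```

View pics/d.png

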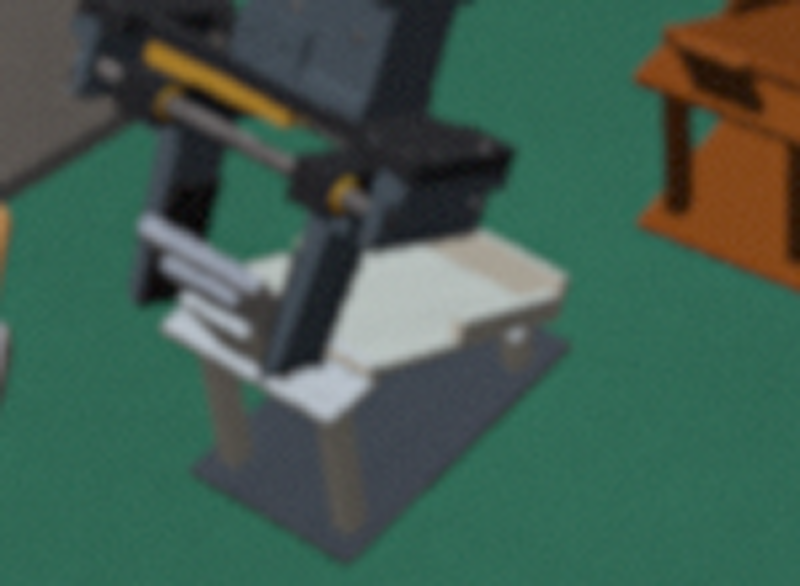

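The crop shows the lid at the notch with its plug side at the rest, and the finger tips clear of the floor plate at (290,370). The 12 N force is the plug touching the rest about 6 mm high, so I'll ease it forward and down.

```bash
python3 -m crank '[{"offset":[-2.5,-1,0.1],"delta_rot":[0,0,0],"jaw":60},{"offset":[-2.5,0,0.2],"delta_rot":[0,0,0],"jaw":60},{"offset":[-1,0,1],"delta_rot":[0,0,0],"jaw":60},{"offset":[0,0,0],"delta_rot":[0,0,0],"jaw":60}]'
python3 -c "
from h import *
togo(ramp(.0218,0,.1356),frame(RY,33))"
```

```text
time: 10.9
ee_pos: [0.5966, -0.2324, 0.1302]
tool_rot: [0.955, 0.08, 0.283, -0.022]
wrist_force: [6.0, -0.5, -4.0]
gripper_width: 0.696
gripper_force: 25.0
t 10.9 pos [ 0.5966 -0.2324  0.1302] goal [ 0.5988 -0.2317  0.1289]
mm in current axes [ 1.2 -0.3  2.3] in goal axes [ 1.2 -0.3  2.3] turn deg [ 0.2 -0.   0.1] q [-0.55  0.32  2.14  1.04  0.43 -0.06] F [ 6.  -0.5 -4. ] w 0.6956361023572696 24.998105764389038
```

```bash
python3 -m crank '[{"offset":[0,0,0],"delta_rot":[0,0,0],"jaw":60},{"offset":[0,0,0],"delta_rot":[0,0,0],"jaw":60}]'; python3 -m crank '[{"offset":[-0.3,0,1.2],"delta_rot":[0,0,0],"jaw":60},{"offset":[0,0,0],"delta_rot":[0,0,0],"jaw":60},{"offset":[0,0,0],"delta_rot":[0,0,0],"jaw":60}]'
```

```text
time: 11.15
ee_pos: [0.5966, -0.2324, 0.1302]
tool_rot: [0.955, 0.08, 0.283, -0.021]
wrist_force: [5.8, -0.9, -2.6]
gripper_width: 0.699
gripper_force: 25.0
time: 11.52
ee_pos: [0.5964, -0.2322, 0.1288]
tool_rot: [0.956, 0.08, 0.283, -0.022]
wrist_force: [-0.2, -0.2, -1.4]
gripper_width: 0.701
gripper_force: 25.0
```

```bash
python3 -m crank '[{"offset":[-0.3,0,1.2],"delta_rot":[0,0,0],"jaw":60},{"offset":[0,0,0],"delta_rot":[0,0,0],"jaw":60}]';python3 -m crank '[{"offset":[-0.3,0,0.8],"delta_rot":[0,0,0],"jaw":60},{"offset":[0,0,0],"delta_rot":[0,0,0],"jaw":60}]'
```

```text
time: 11.78
ee_pos: [0.5972, -0.2321, 0.1283]
tool_rot: [0.955, 0.08, 0.284, -0.022]
wrist_force: [-2.7, 1.0, 8.2]
gripper_width: 0.702
gripper_force: 25.0
time: 12.02
ee_pos: [0.5976, -0.2321, 0.1279]
tool_rot: [0.955, 0.08, 0.284, -0.022]
wrist_force: [-3.8, 3.3, 14.5]
gripper_width: 0.699
gripper_force: 25.0
```

Floor contact is confirmed. Next I'll release and wait.

```bash
python3 -m crank '[{"offset":[0.4,0,-0.8],"delta_rot":[0,0,0],"jaw":60},{"offset":[0,0,0],"delta_rot":[0,0,0],"jaw":66},{"offset":[0,0,0],"delta_rot":[0,0,0],"jaw":72},{"offset":[0,0,0],"delta_rot":[0,0,0],"jaw":85},{"offset":[0,0,0],"delta_rot":[0,0,0],"jaw":90},{"offset":[0,0,0],"delta_rot":[0,0,0],"jaw":90},{"offset":[0,0,0],"delta_rot":[0,0,0],"jaw":90},{"offset":[0,0,0],"delta_rot":[0,0,0],"jaw":90},{"offset":[0,0,-5],"delta_rot":[0,0,0],"jaw":90},{"offset":[0,0,-10],"delta_rot":[0,0,0],"jaw":90},{"offset":[0,0,-20],"delta_rot":[0,0,0],"jaw":90},{"offset":[0,0,-30],"delta_rot":[0,0,0],"jaw":90},{"offset":[0,0,-35],"delta_rot":[0,0,0],"jaw":90},{"offset":[0,0,-35],"delta_rot":[0,0,0],"jaw":90},{"offset":[0,0,0],"delta_rot":[0,0,0],"jaw":90}]'
python3 - <<'E'
from h import *
im,d,W=cloud('scene'); save('e.png',cv2.resize(im[130:260,180:350],(800,600),interpolation=cv2.INTER_CUBIC))
L=R.from_euler('z',-RY).apply(W[150:260,180:340].reshape(-1,3)-RO)*1e3
for n in('scene','top'):
    if n=='top': W=cloud('top')[2]; L=R.from_euler('z',-RY).apply(W[170:260,380:450].reshape(-1,3)-RO)*1e3
    for a in range(100,185,8):
        q=L[(L[:,2]>=a)&(L[:,2]<a+8)&(abs(L[:,1])<42)&(L[:,0]>0)&(L[:,0]<60)]
        if len(q)>3: print(n,a+4,len(q),np.percentile(q[:,0],[10,50,90]).round(1),'y',np.percentile(q[:,1],[3,97]).round())
togo(ramp(.060,0,.165),frame(RY,0),.0)
E
```

```text
time: 13.9
ee_pos: [0.5242, -0.2447, 0.2437]
tool_rot: [0.955, 0.079, 0.285, -0.02]
wrist_force: [-0.1, 0.3, 0.0]
gripper_width: 0.99
gripper_force: 0.0
scene 104 39 [ 6.1 20.5 25.4] y [-32.  41.]
scene 112 25 [10.8 19.1 28.1] y [-14.  32.]
scene 120 31 [15.1 25.3 31.2] y [-17.  31.]
scene 128 32 [15.8 26.8 34. ] y [-19.  32.]
scene 136 36 [21.1 32.  37.3] y [-16.  31.]
scene 144 48 [24.5 35.8 38.9] y [-18.  30.]
scene 152 30 [29.4 35.3 38.4] y [-18.  32.]
scene 160 65 [32.6 36.8 40.4] y [-28.  30.]
scene 168 60 [32.8 36.8 39.4] y [-32.  30.]
scene 176 42 [33.3 36.  40.1] y [-27.  28.]
top 104 63 [ 0.8  3.5 17.9] y [-40.  39.]
top 112 63 [3.2 5.7 8.2] y [-28.  32.]
top 120 57 [ 7.   9.5 11.7] y [-29.  31.]
top 128 70 [10.  13.1 16.3] y [-28.  32.]
top 136 62 [14.  16.7 20.2] y [-29.  32.]
top 144 73 [17.  20.2 23.3] y [-29.  30.]
top 152 55 [21.  23.6 26. ] y [-28.  31.]
top 160 73 [24.9 27.3 29.8] y [-28.  32.]
top 168 107 [29.  32.4 39.3] y [-28.  33.]
top 176 52 [31.7 34.9 37.5] y [-29.  31.]
t 14.0 pos [ 0.5243 -0.2439  0.2412] goal [ 0.6322 -0.2261  0.165 ]
mm in current axes [ 50.1  -0.2 123.5] in goal axes [109.4   0.3  76.2] turn deg [  0.3 -33.   -0. ] q [-0.65  0.04  2.21  0.76  0.61  0.18] F [-0.5 -0.6 -0.4] w 0.9876117159634286 0.0
```

View pics/e.png

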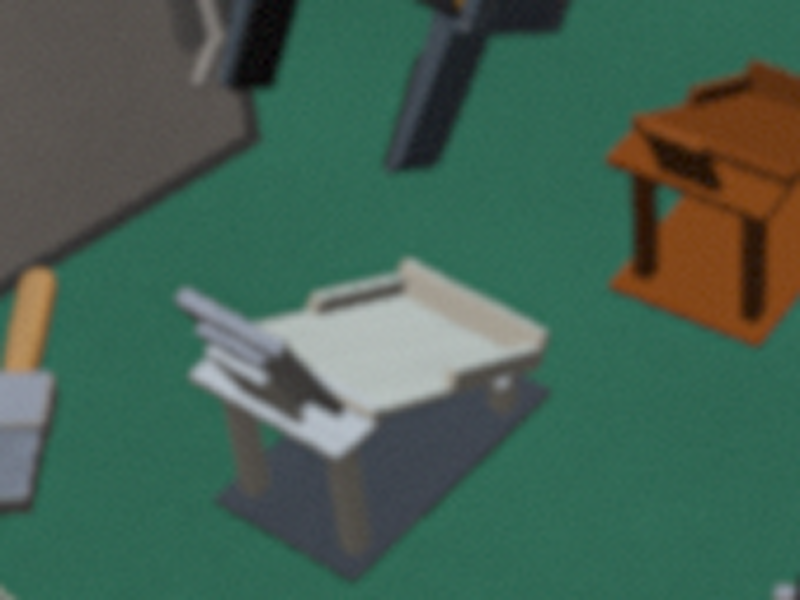

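The crop shows the lid standing in the notch, leaning on the rest with nothing touching it. Its top edge runs from about (180,295) to (280,345). The measured lateral offset is about 1 mm. Next I'll go over and behind it, with the jaws closed.

```bash
python3 -m crank '[{"offset":[13,0,-21],"delta_rot":[0,0,0],"jaw":90},{"offset":[14,0,-21],"delta_rot":[0,0,0],"jaw":40},{"offset":[0,0,0],"delta_rot":[0,-8.25,0],"jaw":0},{"offset":[0,0,0],"delta_rot":[0,-8.25,0],"jaw":0},{"offset":[0,0,0],"delta_rot":[0,-8.25,0],"jaw":0},{"offset":[0,0,0],"delta_rot":[0,-8.25,0],"jaw":0},{"offset":[31,0,0],"delta_rot":[0,0,0],"jaw":0},{"offset":[31,0,0],"delta_rot":[0,0,0],"jaw":0},{"offset":[31,0,0],"delta_rot":[0,0,0],"jaw":0},{"offset":[31,0,0],"delta_rot":[0,0,0],"jaw":0},{"offset":[0,0,0],"delta_rot":[0,0,0],"jaw":0},{"offset":[0,0,0],"delta_rot":[0,0,0],"jaw":0}]'
python3 -c "
from h import *
togo(ramp(.075,.001,.163),frame(RY,0),.0)"
```

```text
time: 15.5
ee_pos: [0.6459, -0.2229, 0.2896]
tool_rot: [0.997, 0.083, -0.001, 0.001]
wrist_force: [0.1, 0.4, 0.1]
gripper_width: 0.008
gripper_force: 0.0
t 15.5 pos [ 0.6459 -0.2229  0.2896] goal [ 0.6468 -0.2226  0.163 ]
mm in current axes [  1.1  -0.4 126.6] in goal axes [ 9.000e-01 -1.000e-01  1.266e+02] turn deg [ 0.2  0.1 -0. ] q [-0.37  0.29  1.73 -0.    1.12  1.04] F [0.1 0.4 0.1] w 0.00753303918163527 0.0
```

```bash
python3 -m crank '[{"offset":[1,0,25],"delta_rot":[0,0,0],"jaw":0},{"offset":[0,0,30],"delta_rot":[0,0,0],"jaw":0},{"offset":[0,0,30],"delta_rot":[0,0,0],"jaw":0},{"offset":[0,0,24],"delta_rot":[0,0,0],"jaw":0},{"offset":[0,0,12],"delta_rot":[0,0,0],"jaw":0},{"offset":[0,0,5],"delta_rot":[0,0,0],"jaw":0},{"offset":[0,0,0],"delta_rot":[0,0,0],"jaw":0},{"offset":[-6,0,0],"delta_rot":[0,0,0],"jaw":0},{"offset":[-6,0,0],"delta_rot":[0,0,0],"jaw":0},{"offset":[-6,0,0],"delta_rot":[0,0,0],"jaw":0},{"offset":[-6,0,0],"delta_rot":[0,0,0],"jaw":0},{"offset":[-6,0,0],"delta_rot":[0,0,0],"jaw":0}]'
python3 -c "
from h import *
togo(ramp(.013,.001,.163),frame(RY,0),.0)"
```

```text
time: 17.0
ee_pos: [0.6175, -0.2286, 0.165]
tool_rot: [0.997, 0.082, 0.0, 0.002]
wrist_force: [0.8, -0.5, 0.2]
gripper_width: 0.008
gripper_force: 0.2
t 17.0 pos [ 0.6175 -0.2286  0.165 ] goal [ 0.5857 -0.2329  0.163 ]
mm in current axes [-32.2  -1.    2. ] in goal axes [-32.2  -1.    2. ] turn deg [ 0.2 -0.  -0. ] q [-0.39  0.39  1.85 -0.    0.9   1.02] F [ 0.8 -0.5  0.2] w 0.008499015538550312 0.1626760050203302
```

```bash
python3 -m crank '[{"offset":[-6,0,0],"delta_rot":[0,0,0],"jaw":0},{"offset":[-6,0,0],"delta_rot":[0,0,0],"jaw":0},{"offset":[-6,0,0],"delta_rot":[0,0,0],"jaw":0},{"offset":[-6,0,0],"delta_rot":[0,0,0],"jaw":0},{"offset":[-6,0,0],"delta_rot":[0,0,0],"jaw":0},{"offset":[-3,0,0],"delta_rot":[0,0,0],"jaw":0},{"offset":[0,0,0],"delta_rot":[0,0,0],"jaw":0},{"offset":[0,0,0],"delta_rot":[0,0,0],"jaw":0},{"offset":[0,0,0],"delta_rot":[0,0,0],"jaw":0},{"offset":[0,0,0],"delta_rot":[0,0,0],"jaw":0}]'
python3 - <<'E'
from h import *
togo(ramp(.013,.001,.163),frame(RY,0),.0)
im,d,W=cloud('scene'); save('f.png',cv2.resize(im[130:260,180:350],(800,600),interpolation=cv2.INTER_CUBIC))
E
```

```text
time: 18.25
ee_pos: [0.5854, -0.2339, 0.1649]
tool_rot: [0.997, 0.082, 0.0, 0.002]
wrist_force: [0.0, 0.2, -0.1]
gripper_width: 0.003
gripper_force: 0.0
t 18.25 pos [ 0.5854 -0.2339  0.1649] goal [ 0.5857 -0.2329  0.163 ]
mm in current axes [ 0.4 -1.   1.9] in goal axes [ 0.4 -1.   1.9] turn deg [ 0.2  0.  -0. ] q [-0.42  0.35  1.91 -0.    0.89  0.99] F [ 0.   0.2 -0.1] w 0.002614885146556958 0.0
```

View pics/f.png

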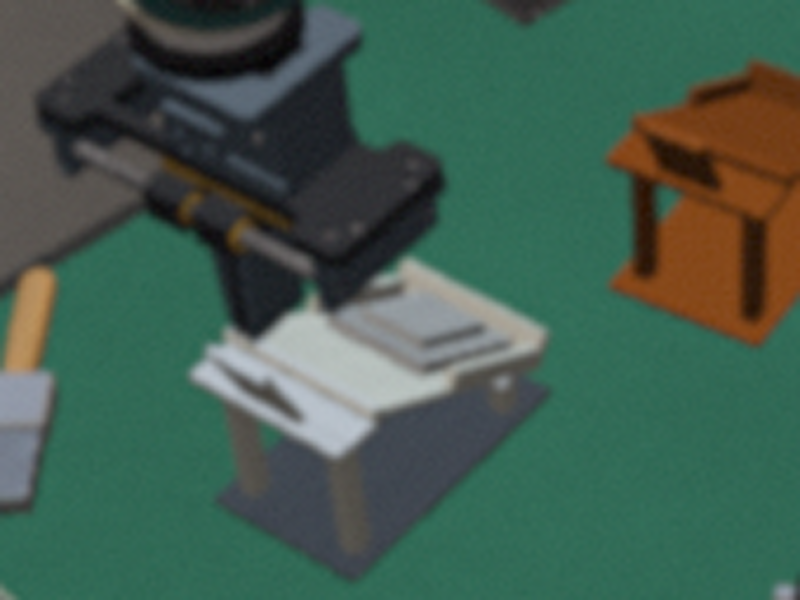

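The crop shows the lid lying plug side up on the ramp near the stop, plug at about (425,320). I'll lift away and measure.

```bash
python3 -m crank '[{"offset":[0,0,-30],"delta_rot":[0,0,0],"jaw":0},{"offset":[10,0,-40],"delta_rot":[0,0,0],"jaw":0},{"offset":[20,0,-40],"delta_rot":[0,0,0],"jaw":0},{"offset":[20,0,-30],"delta_rot":[0,0,0],"jaw":0},{"offset":[30,0,0],"delta_rot":[0,0,0],"jaw":0},{"offset":[30,0,0],"delta_rot":[0,0,0],"jaw":0},{"offset":[0,0,0],"delta_rot":[0,0,0],"jaw":0}]'
python3 - <<'E'
from h import *
im,d,W=cloud('scene'); save('g.png',cv2.resize(im[170:250,200:320],(800,533),interpolation=cv2.INTER_CUBIC))
for n,(u0,u1,v0,v1) in(('scene',(205,310,180,260)),('top',(380,455,180,290))):
    if n=='top': im,d,W=cloud(n)
    L=R.from_euler('z',-RY).apply(W[v0:v1,u0:u1].reshape(-1,3)-RO)*1e3
    c,s_=np.cos(np.pi/6),np.sin(np.pi/6)
    a=L[:,0]*c+(L[:,2]-105)*s_; h=-L[:,0]*s_+(L[:,2]-105)*c   # along uphill, above face
    k=(h>5.)&(abs(L[:,1])<38)&(a>-137)&(a<-10); k2=(h>11.5)&(h<20)&k
    for nm,kk in(('plate+plug',k),('plug',k2&(a>-130))):
        q=np.c_[a,L[:,1]][kk].astype(np.float32); print(n,nm,kk.sum(),cv2.minAreaRect(q),'h med',np.median(h[kk]).round(1),'a',np.percentile(q[:,0],[2,98]).round(1),'y',np.percentile(q[:,1],[2,98]).round(1))
print(ctrl.observe()["time"])
E
```

```text
time: 19.18
ee_pos: [0.695, -0.2149, 0.3045]
tool_rot: [0.997, 0.083, 0.0, 0.002]
wrist_force: [0.1, -0.3, -1.6]
gripper_width: 0.005
gripper_force: 0.0
scene plate+plug 371 ((-96.48660278320312, 0.3410987854003906), (80.67843627929688, 68.30950164794922), 0.2617242932319641) h med 10.2 a [-135.   -58.5] y [-31.3  31.8]
scene plug 164 ((-99.64749145507812, 1.2796077728271484), (58.795204162597656, 47.4728889465332), 4.974376201629639) h med 14.4 a [-127.5  -70.6] y [-20.   20.4]
  return _methods._mean(a, axis=axis, dtype=dtype,
  ret = ret.dtype.type(ret / rcount)
Traceback (most recent call last):
IndexError: index -1 is out of bounds for axis 0 with size 0
```

View pics/g.png

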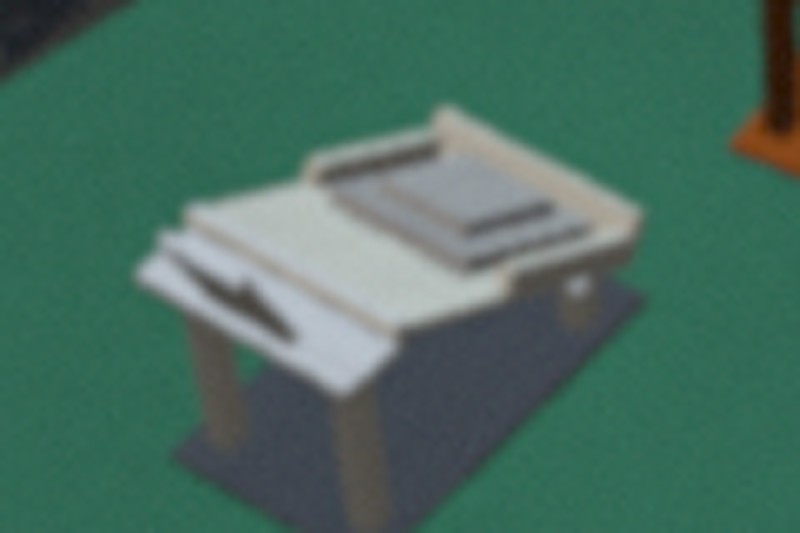

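The lid lies square, plug side up and against the stop. Its upper end measures 58.5 mm below the head, where 60 mm is expected, and it is within 1 mm of mid-width. Handing in.

```bash
python3 -c "
from workcell import ctrl
print(ctrl.sign_off())"
```

```text
the job is handed in; nothing more can be done
None
```

I handed the job in at about 19 s: the lid was stood in the notch, let go, tipped over, and now lies plug side up against the foot stop; I saw the dish unmoved after the lid came off but didn't re-measure it or the other items at the end, and sign-off returned no verdict.

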